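# Gauge the ferrite core, then hold the sprung clamp jaw open for it

## Robot

A 6-joint arm with a two-finger parallel gripper is mounted at the origin on the work surface. World frame = base frame: x ahead of the robot, y to its left, z up, the work surface at z = 0. Lengths are in m, angles in rad, forces in N, time in s.
With the tool pointing down it reaches from about 0.3 to 0.775 m from the base axis. Payload 14.6 kg.
Tool frame: the origin (TCP) lies at the very end of the fingers, on their centre line; the grasp point (between the pads) lies 19 mm behind it; z points along the fingers, y is the line along which they close (so a half turn about z gives the same grasp; the last joint's range is limited). The gripper opens to 94 mm and grips with 3 to 60 N. Pads are 16 mm wide; open, the fingers measure 119 mm over their backs; the gripper's body (75 mm by 177 mm) begins 78 mm behind the grasp point.
Start: joints at [1.182, 0.3, 1.521, -0, 1.321, -0.067], TCP at [0.174, 0.522, 0.205] pointing down, gripper open.
Joint ranges: [-3.03, 3.03], [-0.79, 2.21], [0.23, 2.52], [-1.04, 4.18], [0, 3.07], [-2.55, 2.55]. Speed limits (rad/s): [2.22, 2.22, 2.57, 3.14, 3.14, 3.14].

## Interface

Orientations are given as [roll, pitch, yaw] about the fixed x, y, z axes, in that order (R = Rz(yaw) Ry(pitch) Rx(roll)).
In Python, from rig import env gives the robot as it stands. Calls block until the motion is done:
- env.move_ptp(position, orientation): joint-space move of the TCP to a pose.
- env.movel(position, rot=None, rate=0.15): straight line of the TCP; rot=None keeps the orientation; rate is the mean speed in m/s.
- env.movej(angles): joint-space move.
- env.gripper_open() and env.grab(): open the fingers fully, or close them until they stop; the grip force is fixed at half the most.
- env.pause(seconds).
- env.solve_ik(position, orientation): joint angles nearest the present ones, or None.
- env.get_state(): the state.
- env.snapshot(name): name is "side" or "top"; returns the picture (480x640x3 uint8, red, green, blue); there is no depth.
- env.calibration(name): a dict with "fov_y" (degrees; the focal length in pixels is half the picture's height over the tangent of half this angle, whatever the lens; pixels are square), "cx", "cy" (the principal point, pixels), "R" (3x3) and "t" (3): a world point X has camera coordinates R X + t. Camera axes: x right, y down, z forward; pixel columns grow to the right and rows downward; lengths in m; the calibration is good to about 2 mm. A picture is of the moment at which its call begins. calibration takes no time and is no camera call.
A pose or a line that the arm cannot do raises env.IKError and nothing moves.
- env.job_done(): hands the job in; it is judged then, once.
The state is a dict: "clock": time; "qpos": joint angles; "qvel": joint speeds; "joint_torque": joint torques, N m; "eef_pos": TCP position; "ee_rot": TCP orientation; "contact_force": force on the tool from outside, world axes, zero at the start; "ft_torque": the same for the moment, N m; "gripper_width": finger opening in m; "grip_force": force on a finger pad.
Only numpy, scipy, OpenCV 4.12 (cv2) and the standard library are available. Lean on these libraries where they do the work, as an engineer would, in place of code of your own. Each camera call takes 0.05 s, during which the arm holds its last target. There are 200 camera calls.

## Task

Press the height gauge's plunger gently down until its foot rests on the ferrite core standing beneath it, then let the plunger spring back up. Next pull the spring-loaded jaw of the clamp open until its pointers stand at the line for that core's height (the line they reach first for the shortest of the three cores, the second for the middle one, the third for the tallest), and finish while still holding the jaw there with the gripper, against its spring, so that I can drop the core in. Leave the cores and the other things on the bench where they are.

Things in the scene. Friction and masses are not known exactly. Their poses are not given: they have to be found in the camera images.
- gauge: height gauge, fixed: grey base plate 120 x 170 x 12 mm (x -50 to +70, y +-85 mm), column 24 mm thick at x = +50, arm from the column (30 mm wide, 93 to 115 mm high) that carries the vertical plunger. Origin: on the plunger's axis at the bench surface; z up. Cores stand on the plate: one beneath the foot, one each at y = -55 and +55 mm; which is where varies
- nest (a point): point on the upper face of the gauge's base plate, on the plunger's axis, 12 mm above the bench: the core that stands here is the one to be measured
- reading (a joint): gauge reading, m: height of the underside of the foot above the base plate. 0.06 = fully up, where its spring holds it; with the foot resting on a core it reads that core's height (0.012, 0.026 or 0.040). Press the knob down to lower it: the spring pushes up with 2.4 N at the top, 5.3 N at 0.012 (60 N/m).
- plunger: the gauge's plunger: steel rod with a foot (disc 16 mm across, 6 mm thick) below; it carries the knob. Its origin is on its axis, 12 mm below the underside of the foot
- knob_top (a point): middle of the flat top of the plunger's knob, which is black, round, 28 mm across and 18 mm high; 124 mm above the foot's underside, so 196 mm above the bench when up (the gauge's highest point). It moves with the foot; once the foot has landed it gives up to 12 mm more on a cushion spring (starts to give at 7 N, 13 N at 12 mm), then it is solid
- core_short: shortest ferrite core: dark grey disc 30 mm across, 12 mm high, lying flat on the gauge's plate. Origin: middle of its underside
- core_middle: middle ferrite core: like the short one but 26 mm high
- core_tall: tallest ferrite core: like the short one but 40 mm high
- clamp: clamp, fixed to the bench: aluminium bed 220 mm (along x) x 110 mm x 18 mm, fixed steel jaw at its +x end (x 45 to 75 mm, 60 mm wide, top 42 mm above the bench), low steel end stop at x = -103 mm (top at 38 mm). Origin: middle of the underside, z up. The sliding jaw opens along the clamp's own -x, towards the robot's side.
- opening (a joint): opening of the sliding jaw, m: 0 = shut, where its spring holds it; grows as it is pulled along the clamp's -x; end of travel 0.06. The pointers stand at the first line at 0.017, the second at 0.031, the third at 0.045 (core height plus 5 mm). Spring 130 N/m: 5.9 N shut, 8.1, 9.9 and 11.7 N at the three lines. Let go, it shuts.
- jaw: sliding steel jaw with an upright black handle: slab 14 mm thick (along the clamp's x), 30 mm wide (along y), top 86 mm above the bench, free from 31 mm up (from 39 mm to its +x side on, the jaw block is 42 mm high). The origin coincides with the clamp's while shut and moves with the jaw
- handle_top (a point): middle of the top of the jaw's handle, 86 mm above the bench; with the jaw shut at x = -25 mm, y = 0 of the clamp
- pointer (a point): tip of the pointer on the +y side of the sliding jaw: a dark steel fin 3 mm wide, 20 mm above the bench (a like one on the -y side)
- line_first (a point): middle of the first black cross line on the bed, +y side (2 mm wide, 22 mm long; a like one on the -y side): the one nearest to the fixed jaw, for the shortest core
- line_second (a point): the second, middle line, for the middle core
- line_third (a point): the third line, farthest from the fixed jaw, for the tallest core
- screwdriver: bystander: screwdriver, 160 mm, lying between gauge and clamp
- spool: bystander: standing spool, 60 mm across, 42 mm high
- flux: bystander: small white bottle, 40 mm across, 85 mm high
- tray: bystander: grey divided tray 90 x 120 x 22 mm
- board: bystander: green circuit board 70 x 100 mm, lying flat
- meter: bystander: black multimeter 150 x 75 x 32 mm, lying flat
Mind the look-alikes: they are no part of the job. What is shaped like the clamp but blue or red is not meant.

How it is judged:
On the way, in this order (a step that is already met when the one before it is completed fails the run):
1. the gauge's foot is pressed onto the core beneath it (more than 0.5 N) (((contact force between plunger and core_short above 0.5 N and horizontal distance between core_short and nest below 0.012 m) or (contact force between plunger and core_middle above 0.5 N and horizontal distance between core_middle and nest below 0.012 m) or (contact force between plunger and core_tall above 0.5 N and horizontal distance between core_tall and nest below 0.012 m))), for 0.2 s.
2. the plunger has sprung back up (value of joint reading above 0.055 m), for 0.1 s.
At the end, for the whole second after the job is handed in: The clamp's jaw is held still within 4 mm of the line for the height of the core that stands under the gauge, by the gripper's fingers on its handle (more than 3 N); the gauge's plunger is up; all three cores stand upright within 12 mm of where they were (((horizontal distance between core_short and nest below 0.012 m and value of joint opening between 0.013 and 0.021 m) or (horizontal distance between core_middle and nest below 0.012 m and value of joint opening between 0.027 and 0.035 m) or (horizontal distance between core_tall and nest below 0.012 m and value of joint opening between 0.041 and 0.049 m)) and velocity of joint opening between -0.01 and 0.01 m/s and contact force between the fingers and jaw above 3 N and value of joint reading above 0.055 m and distance of each of core_short, core_middle, core_tall from where it was at the start of the episode below 0.012 m and angle between each of core_short, core_middle, core_tall's own z axis and vertical below 0.15 rad); the arm keeps its last pose, push and grip.
It fails at once if the gauge's foot squeezed a core with more than 40 N (contact force between plunger and core_short above 40 N or contact force between plunger and core_middle above 40 N or contact force between plunger and core_tall above 40 N).
It fails at once if another thing on the bench was pushed more than 30 mm (distance of any of screwdriver, spool, flux, tray, board, meter from where it was at the start of the episode above 0.03 m).
It also fails if it takes over 45 s, if anything falls off the work surface, if the arm or the gripper's body presses on something with over 40 N, if the wrist force passes 120 N, or if a joint passes its speed limit or range.

## Working session

There is one attempt and no reset: what is moved stays moved. The work goes in short steps, each a Python script; the robot and the scene stay as the last script left them, time stands still between calls to the robot, and variables do not carry over. Pictures are saved under pics/ and viewed, at most 10 in all, crops included, and the job is handed in when it is done.

```bash
mkdir -p pics; ls; python3 - <<'E'
from rig import env
import cv2
for n in("side","top"):
    cv2.imwrite(f"pics/{n}0.png",cv2.cvtColor(env.snapshot(n),cv2.COLOR_RGB2BGR)); print(n,env.calibration(n))
E
```

```text
pics
side {'fov_y': 47.414977640002775, 'cx': 324.1513415714041, 'cy': 234.75122542710574, 'R': array([[-0.94872795, -0.31608672,  0.00211129],
       [-0.24355443,  0.72673359, -0.6422924 ],
       [ 0.20148575, -0.60987497, -0.76645679]]), 't': array([0.47985184, 0.1828793 , 1.15733905])}
top {'fov_y': 49.246641441324826, 'cx': 319.3532694758854, 'cy': 244.49246004205907, 'R': array([[ 0.00367488, -0.99994921,  0.00938509],
       [-0.99566038, -0.00453152, -0.09295094],
       [ 0.09298875, -0.00900278, -0.99562646]]), 't': array([-0.00970812,  0.53636542,  1.39803757])}
```

View pics/side0.png

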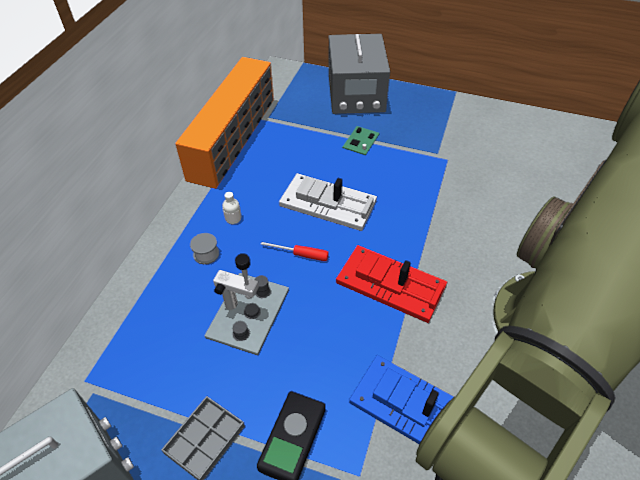

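View pics/top0.png

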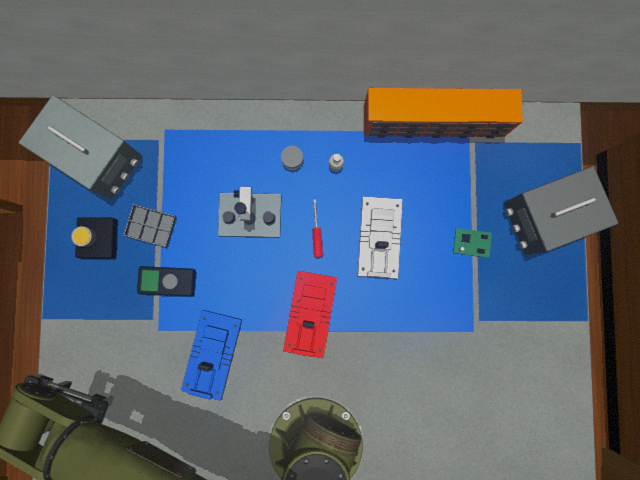

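The side view shows the gauge near (245,300), with its knob at (243,261) and cores at about (263,287), (252,311) and (240,330). The white clamp has its handle at (338,188). In the top view the gauge is at (250,215), the knob near (240,193) and the handle at (382,244). I'll enlarge the gauge and clamp.

```bash
python3 - <<'E'
import cv2,numpy as np
s=cv2.imread("pics/side0.png");t=cv2.imread("pics/top0.png")
r=lambda im,x,y,w,h,k:cv2.resize(im[y:y+h,x:x+w],None,fx=k,fy=k,interpolation=cv2.INTER_CUBIC)
a=r(s,200,245,100,75+40,5)[:575]
cv2.imwrite("pics/c1.png",r(s,195,245,110,115,5))
cv2.imwrite("pics/c2.png",np.hstack([r(t,215,180,70,60,5.5),r(t,350,190,70,60,5.5)]))
E
```

```text
(no output)
```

View pics/c1.png

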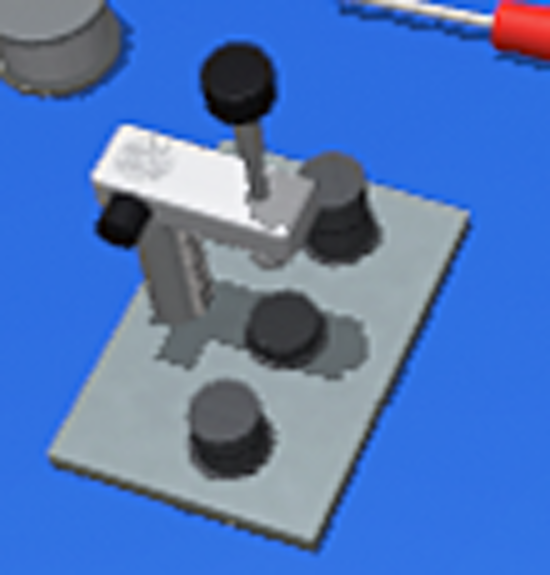

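View pics/c2.png

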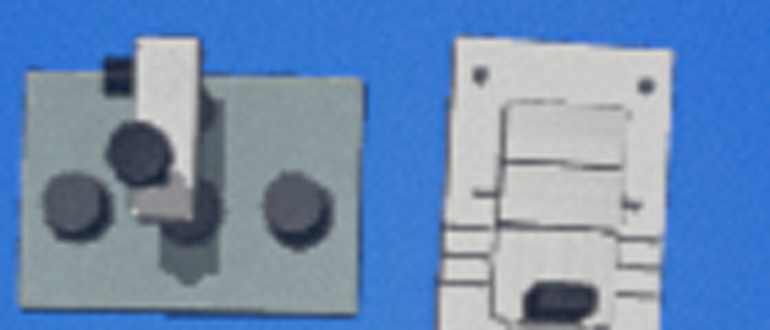

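The short core appears to stand under the foot: only a thin side is visible at crop (287,325). The middle core is in front at (230,425) and the tall one is at the right at (335,205). In the top crop the knob is at (138,150). The handle is at (561,300), and the black thumbscrew beside the column is not the knob. Next I'll measure with masks and rays.

```bash
cat > h.py <<'E'
import cv2,numpy as np
from rig import env
def ray(n,p,z):
    c=env.calibration(n);f=240/np.tan(np.radians(c["fov_y"]/2));R=np.array(c["R"]);C=-R.T@c["t"]
    d=R.T@np.array([(p[0]-c["cx"])/f,(p[1]-c["cy"])/f,1]);return C+d*(z-C[2])/d[2]
def blobs(m,x,y,w,h,amin=15):
    k=np.zeros_like(m,np.uint8);k[y:y+h,x:x+w]=m[y:y+h,x:x+w]
    n,l,s,c=cv2.connectedComponentsWithStats(k,connectivity=4)
    return [(s[i,4],c[i].round(1),s[i,:4],(l==i).astype(np.uint8)) for i in range(1,n) if s[i,4]>=amin]
E
python3 - <<'E'
from h import *
im={n:cv2.imread(f"pics/{n}0.png") for n in("side","top")}
dark={n:(im[n].max(2)<60).astype(np.uint8) for n in im}
for n,w,z in(("side",(225,248,35,25),.187),("top",(228,200,20,20),.187),("side",(325,172,25,28),.06),("top",(370,232,24,20),.086)):
    for b in blobs(dark[n],*w): print(n,*b[:3],ray(n,b[1],z).round(4))
# plates
hsv=cv2.cvtColor(im["top"],cv2.COLOR_BGR2HSV)
nb=(hsv[:,:,1]<110).astype(np.uint8)
for w,z in(((210,175,78,75),.012),((345,185,70,105),.018)):
    b=max(blobs(nb,*w),key=lambda b:b[0]); k=cv2.morphologyEx(b[3],cv2.MORPH_OPEN,np.ones((5,5)))
    c=cv2.findContours(k,0,2)[0]; c=max(c,key=cv2.contourArea)
    W=np.array([ray("top",p[0],z)[:2] for p in c],np.float32)*1000
    r=cv2.minAreaRect(W);print(b[2],r,cv2.boxPoints(r).round(1).tolist())
# core tops side view
for p in((287,318),(228,408),(335,178)):
    q=(p[0]/5+195,p[1]/5+245);print(q,[ray("side",q,.012+h).round(3)[:2] for h in(.012,.026,.04)])
for p in((78,205),(190,207),(296,205)):
    q=(p[0]/5.5+215,p[1]/5.5+180);print(q,[ray("top",q,.012+h).round(3)[:2] for h in(.012,.026,.04)])
E
```

```text
side 182 [242.2 261.5] [235 254  15  16] [0.606  0.1856 0.187 ]
side 143 [337.4 189.1] [334 179   8  21] [ 0.5298 -0.1732  0.06  ]
[218 187  63  50] ((628.1322631835938, 185.60739135742188), (168.99134826660156, 136.8326416015625), 88.9691162109375) [[558.2000122070312, 102.4000015258789], [695.0, 99.9000015258789], [698.0999755859375, 268.8999938964844], [561.2000122070312, 271.29998779296875]]
[357 196  46  83] ((558.5216064453125, -172.6215362548828), (111.40791320800781, 220.82725524902344), 86.31964111328125) [[444.79998779296875, -221.10000610351562], [665.0999755859375, -235.3000030517578], [672.2999877929688, -124.0999984741211], [451.8999938964844, -109.9000015258789]]
(252.4, 308.6) [array([0.603, 0.185]), array([0.598, 0.193]), array([0.593, 0.2  ])]
(240.6, 326.6) [array([0.609, 0.233]), array([0.604, 0.24 ]), array([0.599, 0.247])]
(262.0, 280.6) [array([0.612, 0.112]), array([0.607, 0.121]), array([0.602, 0.13 ])]
(229.1818181818182, 217.27272727272728) [array([0.61 , 0.239]), array([0.608, 0.236]), array([0.606, 0.234])]
(249.54545454545456, 217.63636363636363) [array([0.609, 0.183]), array([0.607, 0.182]), array([0.605, 0.18 ])]
(268.8181818181818, 217.27272727272728) [array([0.611, 0.131]), array([0.608, 0.13 ]), array([0.606, 0.128])]
```

Two-view agreement puts the short core under the foot at the nest (≈0.608, 0.185). The knob is at (0.606, 0.186). The middle core (+y) and tall core (−y) match their own heights. The clamp centre is (0.5585, −0.1726) with yaw −3.7°, and its bed measures 111x221 mm as expected. Now I'll press the plunger.

```bash
python3 - <<'E'
from h import *
s=env.get_state();print(s["clock"],s["ee_rot"],s["contact_force"])
env.grab()
p=np.array([.607,.1855])
rot=[np.pi,0,0]
for yaw in(0,np.pi/2,-np.pi/2): print(yaw,env.solve_ik([*p,.26],[np.pi,0,yaw]),env.solve_ik([.5336,-.171,.15],[np.pi,0,yaw]))
s=env.get_state();env.movel([s["eef_pos"][0],s["eef_pos"][1],.26],rate=.15)
env.move_ptp([*p,.23],rot)
env.movel([*p,.200],rate=.1)
def f(): 
    s=env.get_state();print(round(s["clock"],2),np.round(s["eef_pos"],4),np.round(s["contact_force"],2));return s["contact_force"][2]
f0=f()
for z in(.19,.17,.155,.15,.147,.144,.141):
    env.movel([*p,z],rate=.06);f()
E
```

```text
0.1 [-3.14059522e+00 -7.54582174e-05  2.81979692e+00] [-0.83758451 -0.72522955 -0.29135234]
0 [ 2.38891705e-01  4.63807041e-01  1.17214724e+00 -4.44089210e-16
  1.50563838e+00  1.80968803e+00] [-3.75489646e-01  3.72973705e-01  1.55703014e+00 -4.44089210e-16
  1.21158881e+00  1.19530668e+00]
1.5707963267948966 [ 2.38891705e-01  4.63807041e-01  1.17214724e+00 -4.44089210e-16
  1.50563838e+00  2.38891705e-01] [-0.37548965  0.3729737   1.55703014  0.          1.21158881 -0.37548965]
-1.5707963267948966 None None
4.47 [0.6069 0.1858 0.2001] [0.39 0.22 0.26]
4.78 [0.6071 0.1855 0.1901] [-0.06  0.73  2.62]
5.27 [0.607  0.1855 0.1699] [-0.25 -0.03  3.89]
5.67 [0.6071 0.1855 0.1552] [-0.73  0.42  4.12]
5.92 [0.6071 0.1855 0.1503] [-0.32  0.19  4.9 ]
6.17 [0.6072 0.1855 0.1477] [-1.49 -0.34  7.1 ]
6.42 [0.6072 0.1856 0.1449] [-0.78  0.63  8.27]
6.67 [0.6073 0.1856 0.1421] [-2.87 -1.36  9.49]
```

The force rises at knob z≈0.148, which confirms the short core, so I'll use the first line at 17 mm. Next I release the plunger and grasp the handle.

```bash
python3 - <<'E'
from h import *
def f():
    s=env.get_state();print(round(s["clock"],2),np.round(s["eef_pos"],4),np.round(s["contact_force"],2),round(s["gripper_width"],4),round(s["grip_force"],1));return s
env.pause(.4);f()
env.movel([.607,.1855,.24],rate=.12);f()
cv2.imwrite("pics/after.png",cv2.cvtColor(env.snapshot("side"),cv2.COLOR_RGB2BGR))
yaw=-np.radians(3.69);u=np.array([np.cos(yaw),np.sin(yaw),0])
c=np.array([.5585,-.1726,0]);h=c-u*.025+u*.002
rot=[np.pi,0,np.pi/2+yaw]
env.move_ptp(h+[0,0,.2],rot)
env.gripper_open();f()
env.movel(h+[0,0,.056],rate=.1);f()
env.grab();env.pause(.3);f()
cv2.imwrite("pics/grasp.png",cv2.resize(cv2.cvtColor(env.snapshot("side"),cv2.COLOR_RGB2BGR)[150:330,190:400],None,fx=3,fy=3,interpolation=2))
E
```

```text
7.07 [0.6073 0.1856 0.1422] [-1.8   0.62  9.85] 0.0006 4.9
8.04 [0.6067 0.1854 0.2389] [ 0.32 -0.05  1.45] 0.0002 0.0
11.38 [ 0.5355 -0.1711  0.2   ] [-0.42 -0.7   0.05] 0.0937 0.0
12.97 [ 0.5358 -0.1712  0.0566] [-0.66  0.8  -0.46] 0.0941 0.0
14.47 [ 0.5323 -0.1709  0.0559] [-28.11   2.15  17.25] 0.0139 30.0
```

View pics/grasp.png

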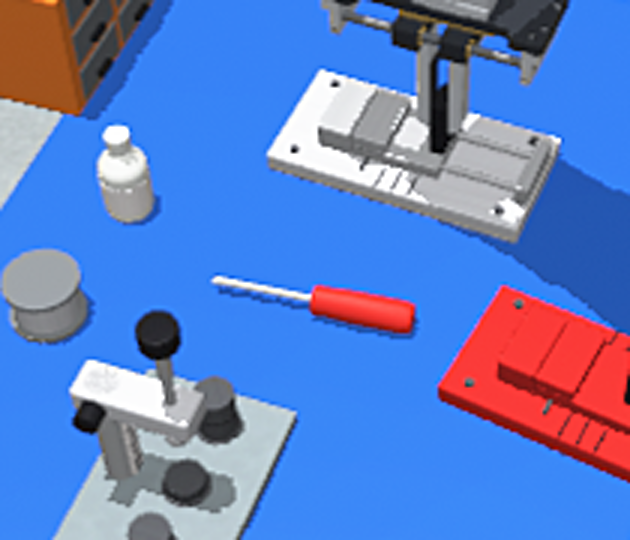

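The picture shows the plunger up, with its knob at crop (157,333). The handle is between the fingers at crop (440,110), 13.9 mm wide and still against its shut stop. I'll pull in small steps and watch for lift-off.

```bash
python3 - <<'E'
from h import *
yaw=-np.radians(3.69);u=np.array([np.cos(yaw),np.sin(yaw),0])
h=np.array([.5585,-.1726,.056])-u*.025
for d in(.001,-.001,-.003,-.005,-.007,-.011,-.016):
    env.movel(h+u*d,rate=.02);env.pause(.15);s=env.get_state()
    print(round(s["clock"],2),d,"act %.4f"%((s["eef_pos"]-h)@u),"F %.1f"%(s["contact_force"]@u),np.round(s["contact_force"],1),round(s["grip_force"],1))
cv2.imwrite("pics/pull.png",cv2.resize(cv2.cvtColor(env.snapshot("side"),cv2.COLOR_RGB2BGR)[160:240,270:390],None,fx=6,fy=6,interpolation=2))
E
```

```text
14.92 0.001 act -0.0013 F -19.9 [-19.9   0.5  13.4] 30.0
15.32 -0.001 act -0.0014 F -5.5 [-5.5 -0.9  3.4] 30.0
15.72 -0.003 act -0.0023 F 6.1 [ 6.1 -1.  -6.2] 30.0
16.12 -0.005 act -0.0043 F 7.0 [ 7.  -1.1 -5.5] 30.0
16.52 -0.007 act -0.0063 F 6.8 [ 6.8 -0.5 -6. ] 30.0
17.02 -0.011 act -0.0102 F 7.5 [ 7.5 -0.6 -5.8] 30.0
17.57 -0.016 act -0.0152 F 6.7 [ 6.7 -0.4 -6.2] 30.0
```

View pics/pull.png

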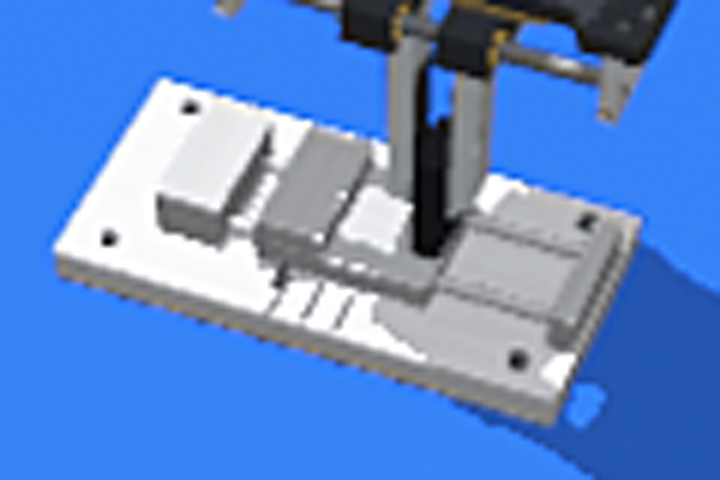

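The pointer at crop (280,272) is about 3 mm short of the first line, which runs from (272,303) to (285,285). That agrees with the 13.8 mm opening counted from lift-off. I'll pull the last 3.2 mm and check.

```bash
python3 - <<'E'
from h import *
yaw=-np.radians(3.69);u=np.array([np.cos(yaw),np.sin(yaw),0])
h=np.array([.5585,-.1726,.056])-u*.025
env.movel(h-u*.0193,rate=.02);env.pause(.5);s=env.get_state()
print(round(s["clock"],2),"act %.4f"%((s["eef_pos"]-h)@u),np.round(s["contact_force"],1),round(s["grip_force"],1),np.abs(s["qvel"]).max())
cv2.imwrite("pics/pull2.png",cv2.resize(cv2.cvtColor(env.snapshot("side"),cv2.COLOR_RGB2BGR)[180:230,270:350],None,fx=9,fy=9,interpolation=2))
E
```

```text
18.43 act -0.0184 [ 8.5 -0.9 -7.1] 30.0 0.001844407028859227
```

View pics/pull2.png

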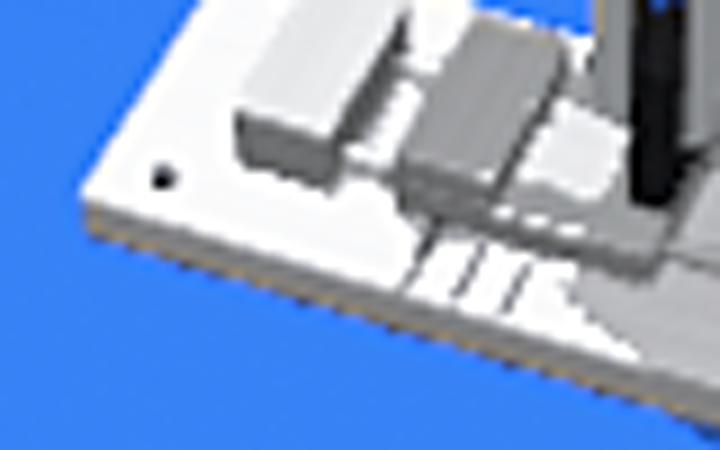

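The pointer at crop (430,235) now runs straight into the first line, (405,288) to (425,255). The jaw is still and the grip is 30 N, so I'm handing in.

```bash
python3 -c "
from rig import env
print(env.job_done())"
```

```text
the job is handed in; nothing more can be done
None
```

I pressed the gauge onto the core beneath it (the shortest), let the plunger spring back up, and handed the job in with the gripper holding the jaw at the first line, about 17 mm open; no verdict came back.

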